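# Stack printed bars crosswise on the curing stand and start the UV lantern

### The arm

A 6-joint arm with a two-finger parallel gripper is mounted at the origin on the work surface. World frame = base frame: x ahead of the robot, y to its left, z up, the work surface at z = 0. Lengths are in m, angles in rad, forces in N, time in s.
With the tool pointing down it reaches from about 0.4 to 0.825 m from the base axis. Payload 7 kg.
Tool frame: the origin (TCP) lies at the very end of the fingers, on their centre line; the grasp point (between the pads) lies 19 mm behind it; z points along the fingers, y is the line along which they close (so a half turn about z gives the same grasp; the last joint's range is limited). The gripper opens to 88 mm and grips with 3 to 60 N. Pads are 19 mm wide; open, the fingers measure 130 mm over their backs; the gripper's body (78 mm by 193 mm) begins 47 mm behind the grasp point.
Start: joints at [-0.881, 0.359, 0.012, 0, -1.224, -0.288], TCP at [0.264, -0.621, 0.227] pointing down, gripper open.
Joint ranges: [-3.07, 3.07], [-1.43, 2.12], [-1.02, 1.25], [-3.03, 1.67], [-3.05, -0], [-3.03, 3.03]. Speed limits (rad/s): [2.39, 2.39, 3.01, 3.14, 3.14, 3.14].

### API

Orientations are given as a unit quaternion [x, y, z, w].
In Python, from plant import sense, capture, camera_info, job_done, search_frame gives the robot as it stands.
- The arm moves only by the tool play_rows, never from a script. Its argument "moves" is a list of rows, each a list of 3 entries, a list of its own where there are three numbers: the opening, from -1 (shut) to 1 (fully open), then the shift along the tool's x, y, z as a fraction of full scale, then the turn about the tool's z as a fraction of full scale. A call has 1 to 20 rows; each row is the pose to reach, as a shift and turn from the pose commanded when the call began, along the tool's axes at that moment, turning the shorter way round; what a row does not reach only later rows make up. Full scale, the value 1, is 80 cm for a shift and 2 pi rad for a turn. A row lasts 1/8 s, in which the tool goes at most 62.5 mm and 10.7 degrees, less where a joint would pass 70% of its speed; a pose out of reach is approached as far as the arm can. A call with a number of a shift or a turn outside -1 to 1 is refused whole. A call with a gripper value outside its range is refused whole. The fingers move at their own pace and stop on an object; "grip_force" is the grip in N (left out, the last holds). Time passes only in rows, so rows that repeat a pose let the fingers close. It gives the time, the measured TCP pose, the force, the opening and the grip force at its end, in the units of the state.
- sense(): the state, without advancing time (a new reading comes with each control period).
- capture(name): name is "side" or "top"; returns (picture, depth): 400x640x3 uint8, red, green, blue; 400x640 float32, m along the optical axis (not along the pixel's ray), 0 where there is no reading.
- camera_info(name): a dict with "fx", "fy", "cx", "cy" (pixels), "R" (3x3) and "t" (3): a world point X has camera coordinates R X + t. Camera axes: x right, y down, z forward; pixel columns grow to the right and rows downward; lengths in m; the calibration is good to about 2 mm. A picture is of the moment at which its call begins. camera_info takes no time and is no camera call.
- job_done(): hands the job in; it is judged then, once.
Trained networks look in the newest picture that a camera, given by its name, has taken for a name from the list of things; names that differ only in an ending like _2 or _b are one class to them, and where a whole thing is asked for, a point or a joint stands for the part that bears it (a point fixed in the world has none). Each returns a list of dicts, best first, with "p" (0 to 1); they miss things now and then, are a little off and sometimes report something else, mostly with a low value. They report only what shows in the picture. A call takes as long as a camera call. They do not tell look-alikes from the thing itself.
- search_frame(camera, label): "box" ([left, top, right, bottom] in pixels, round what is visible of it).
The state is a dict: "time": time; "qpos": joint angles; "joint_vel": joint speeds; "joint_torque": joint torques, N m; "tool_pos": TCP position; "tcp_rot": TCP orientation; "ft_force": force on the tool from outside, world axes, zero at the start; "torque": the same for the moment, N m; "grip_width": opening from 0.0 (shut) to 1.0 (fully open); "gripper_force": force on a finger pad.
Only numpy, scipy, OpenCV 4.12 (cv2) and the standard library are available. Lean on these libraries where they do the work, as an engineer would, in place of code of your own. Each camera call takes 0.05 s, during which the arm holds its last target. There are 200 camera calls.

### The job

Load the printed bars from the tray for UV curing as an open crosswise tower on the ridged silicone stand: the two blue bars across both ridges, one near each end of the ridges; the two orange bars crosswise over both blue ones, one near each end of the blue bars; then every green bar there is, crosswise again over both orange ones; every bar is centred lengthwise over what it bridges and neighbours have a clear gap of at least a bar's width. When the tower is complete and let go, press the lantern's button fully down and release it. Leave the dome, build plate, resin bottle and scraper where they are.

Things in the scene. Friction and masses are not known exactly. Their poses are not given: they have to be found in the camera images.
- tray: white ceramic tray, fixed, 215 (x) by 240 (y) mm; origin: centre of its underside. Wall and divider tops only 9 mm above the countertop. 4 x 2 compartments, about 50 x 114 mm, centred at x = -79, -26, 26, 79, y = -59, 59 mm. At the start each bar lies in its own compartment along the tray's y, its centre 12 mm above the countertop.
- stand: hard silicone stand, fixed: grey block 100 (x) by 110 (y) by 18 mm high; origin: centre of its underside on the countertop, z up. Two black ridges on it run along y at x = -32 and 32 mm, each 8 mm wide, 100 long, 8 high (tops at 26 mm). Finished tower: bar centres 33 mm (blue), 47 mm (orange), 61 mm (green) above the countertop.
- lantern: UV curing lantern, an upright cylinder 80 mm in diameter and 107 mm high, violet with a white cap and a weighted black foot 96 mm wide, about 0.6 kg, standing loose on the countertop; origin: centre of its underside. The press button is on the middle of its top.
- uv_button (a joint): the lantern's press button: 0 when up, 0.006 m when fully down; springs back; fully down takes about 5 N.
- uv_button_top (a point): centre of the red button's top face (radius 14 mm); it is pressed straight down.
- dome: glass dome cover, 110 mm in diameter and 121 mm high, loose; origin: centre of its underside. Not part of the job.
- plate: aluminium build plate 75 x 130 x 12 mm with a dark clamp block and black knob on it, loose; origin: centre of its underside. Not part of the job.
- resin: amber resin bottle, 68 mm in diameter, 150 mm high, loose, upright; origin: centre of its underside. Not part of the job.
- scraper: scraper (spatula) 160 mm long lying flat near the robot, loose, its length along its x. Not part of the job.
- blue1: blue printed resin test bar, 100 x 14 x 14 mm, about 24 g, loose; origin at its centre, x along its length. For the bottom layer. Always present.
- blue2: blue printed resin test bar, 100 x 14 x 14 mm, about 24 g, loose; origin at its centre, x along its length. For the bottom layer. Always present.
- orange1: orange printed resin test bar, 100 x 14 x 14 mm, about 24 g, loose; origin at its centre, x along its length. For the second layer. Always present.
- orange2: orange printed resin test bar, 100 x 14 x 14 mm, about 24 g, loose; origin at its centre, x along its length. For the second layer. Always present.
- green1: green printed resin test bar, 100 x 14 x 14 mm, about 24 g, loose; origin at its centre, x along its length. For the third layer. One to three green bars are there; None if absent.
- green2: green printed resin test bar, 100 x 14 x 14 mm, about 24 g, loose; origin at its centre, x along its length. For the third layer. One to three green bars are there; None if absent.
- green3: green printed resin test bar, 100 x 14 x 14 mm, about 24 g, loose; origin at its centre, x along its length. For the third layer. One to three green bars are there; None if absent.
Things that resemble listed ones, but are neither listed nor needed, are in the scene too. Leave any pink or yellow look-alike of the blue2 alone.

How it is judged:
On the way, in this order (a step that is already met when the one before it is completed fails the run):
1. the crosswise tower is complete, with every bar in its layer (z of blue1 in the frame of stand between 0.029 and 0.037 m and x of blue1 in the frame of stand between -0.015 and 0.015 m and y of blue1 in the frame of stand between -0.048 and 0.048 m and angle between the x axis of each of blue1, blue2, green1, green2, green3 and the x axis of stand, either way round below 0.2 rad and z of blue2 in the frame of stand between 0.029 and 0.037 m and x of blue2 in the frame of stand between -0.015 and 0.015 m and y of blue2 in the frame of stand between -0.048 and 0.048 m and z of orange1 in the frame of stand between 0.043 and 0.051 m and y of orange1 in the frame of stand between -0.015 and 0.015 m and x of orange1 in the frame of stand between -0.048 and 0.048 m and angle between the x axis of each of orange1, orange2 and the y axis of stand, either way round below 0.2 rad and z of orange2 in the frame of stand between 0.043 and 0.051 m and y of orange2 in the frame of stand between -0.015 and 0.015 m and x of orange2 in the frame of stand between -0.048 and 0.048 m and z of green1 in the frame of stand between 0.057 and 0.065 m and x of green1 in the frame of stand between -0.012 and 0.012 m and y of green1 in the frame of stand between -0.048 and 0.048 m and z of green2 in the frame of stand between 0.057 and 0.065 m and x of green2 in the frame of stand between -0.012 and 0.012 m and y of green2 in the frame of stand between -0.048 and 0.048 m and z of green3 in the frame of stand between 0.057 and 0.065 m and x of green3 in the frame of stand between -0.012 and 0.012 m and y of green3 in the frame of stand between -0.048 and 0.048 m and ((y of blue1 in the frame of stand above 0.018 m and y of blue2 in the frame of stand below -0.018 m) or (y of blue2 in the frame of stand above 0.018 m and y of blue1 in the frame of stand below -0.018 m)) and ((x of orange1 in the frame of stand above 0.018 m and x of orange2 in the frame of stand below -0.018 m) or (x of orange2 in the frame of stand above 0.018 m and x of orange1 in the frame of stand below -0.018 m)) and horizontal distance between green1 and green2 above 0.028 m and horizontal distance between each of green1, green2 and green3 above 0.028 m and linear speed of each of blue1, blue2, orange1, orange2, green1, green2, green3 below 0.02 m/s and contact force between the fingers and blue1 below 0.1 N and contact force between the fingers and blue2 below 0.1 N and contact force between the fingers and orange1 below 0.1 N and contact force between the fingers and orange2 below 0.1 N and contact force between the fingers and green1 below 0.1 N and contact force between the fingers and green2 below 0.1 N and contact force between the fingers and green3 below 0.1 N), for 0.3 s.
2. the lantern's button is pressed fully down while the tower stands (value of joint uv_button above 0.0045 m and z of blue1 in the frame of stand between 0.029 and 0.037 m and x of blue1 in the frame of stand between -0.015 and 0.015 m and y of blue1 in the frame of stand between -0.048 and 0.048 m and angle between the x axis of each of blue1, blue2, green1, green2, green3 and the x axis of stand, either way round below 0.2 rad and z of blue2 in the frame of stand between 0.029 and 0.037 m and x of blue2 in the frame of stand between -0.015 and 0.015 m and y of blue2 in the frame of stand between -0.048 and 0.048 m and z of orange1 in the frame of stand between 0.043 and 0.051 m and y of orange1 in the frame of stand between -0.015 and 0.015 m and x of orange1 in the frame of stand between -0.048 and 0.048 m and angle between the x axis of each of orange1, orange2 and the y axis of stand, either way round below 0.2 rad and z of orange2 in the frame of stand between 0.043 and 0.051 m and y of orange2 in the frame of stand between -0.015 and 0.015 m and x of orange2 in the frame of stand between -0.048 and 0.048 m and z of green1 in the frame of stand between 0.057 and 0.065 m and x of green1 in the frame of stand between -0.012 and 0.012 m and y of green1 in the frame of stand between -0.048 and 0.048 m and z of green2 in the frame of stand between 0.057 and 0.065 m and x of green2 in the frame of stand between -0.012 and 0.012 m and y of green2 in the frame of stand between -0.048 and 0.048 m and z of green3 in the frame of stand between 0.057 and 0.065 m and x of green3 in the frame of stand between -0.012 and 0.012 m and y of green3 in the frame of stand between -0.048 and 0.048 m and ((y of blue1 in the frame of stand above 0.018 m and y of blue2 in the frame of stand below -0.018 m) or (y of blue2 in the frame of stand above 0.018 m and y of blue1 in the frame of stand below -0.018 m)) and ((x of orange1 in the frame of stand above 0.018 m and x of orange2 in the frame of stand below -0.018 m) or (x of orange2 in the frame of stand above 0.018 m and x of orange1 in the frame of stand below -0.018 m)) and horizontal distance between green1 and green2 above 0.028 m and horizontal distance between each of green1, green2 and green3 above 0.028 m), for 0.05 s.
At the end, for the whole second after the job is handed in: In the stand's frame every bar lies in its layer (height within 4 mm, yaw within 0.2 rad, centred lengthwise within 15 mm, green 12 mm); blue and orange pairs 18 to 48 mm either side of the middle; green within 48 mm of it, centres 28 mm apart; all at rest, button up, lantern upright (z of blue1 in the frame of stand between 0.029 and 0.037 m and x of blue1 in the frame of stand between -0.015 and 0.015 m and y of blue1 in the frame of stand between -0.048 and 0.048 m and angle between the x axis of each of blue1, blue2, green1, green2, green3 and the x axis of stand, either way round below 0.2 rad and z of blue2 in the frame of stand between 0.029 and 0.037 m and x of blue2 in the frame of stand between -0.015 and 0.015 m and y of blue2 in the frame of stand between -0.048 and 0.048 m and z of orange1 in the frame of stand between 0.043 and 0.051 m and y of orange1 in the frame of stand between -0.015 and 0.015 m and x of orange1 in the frame of stand between -0.048 and 0.048 m and angle between the x axis of each of orange1, orange2 and the y axis of stand, either way round below 0.2 rad and z of orange2 in the frame of stand between 0.043 and 0.051 m and y of orange2 in the frame of stand between -0.015 and 0.015 m and x of orange2 in the frame of stand between -0.048 and 0.048 m and z of green1 in the frame of stand between 0.057 and 0.065 m and x of green1 in the frame of stand between -0.012 and 0.012 m and y of green1 in the frame of stand between -0.048 and 0.048 m and z of green2 in the frame of stand between 0.057 and 0.065 m and x of green2 in the frame of stand between -0.012 and 0.012 m and y of green2 in the frame of stand between -0.048 and 0.048 m and z of green3 in the frame of stand between 0.057 and 0.065 m and x of green3 in the frame of stand between -0.012 and 0.012 m and y of green3 in the frame of stand between -0.048 and 0.048 m and ((y of blue1 in the frame of stand above 0.018 m and y of blue2 in the frame of stand below -0.018 m) or (y of blue2 in the frame of stand above 0.018 m and y of blue1 in the frame of stand below -0.018 m)) and ((x of orange1 in the frame of stand above 0.018 m and x of orange2 in the frame of stand below -0.018 m) or (x of orange2 in the frame of stand above 0.018 m and x of orange1 in the frame of stand below -0.018 m)) and horizontal distance between green1 and green2 above 0.028 m and horizontal distance between each of green1, green2 and green3 above 0.028 m and linear speed of each of blue1, blue2, orange1, orange2, green1, green2, green3 below 0.02 m/s and value of joint uv_button below 0.002 m and angle between lantern's own z axis and vertical below 0.1 rad); the robot touches nothing.
It fails at once if the glass dome is shoved more than 3 cm from its place (distance of dome from where it was at the start of the episode above 0.03 m).
It fails at once if the build plate is shoved more than 3 cm from its place (distance of plate from where it was at the start of the episode above 0.03 m).
It fails at once if the resin bottle is shoved more than 3 cm from its place (distance of resin from where it was at the start of the episode above 0.03 m).
It fails at once if the scraper is shoved more than 3 cm from its place (distance of scraper from where it was at the start of the episode above 0.03 m).
Of green1, green2, green3 only 1 to 3 are there at a start; the rules pass over those that are not, and their reading is None.
At some moment in a run one of lantern, green1, green2, green3 may be knocked a few centimetres aside while the robot is not near it.
It also fails if it takes over 208 s, if anything falls off the work surface, if the arm or the gripper's body presses on something with over 40 N, if the wrist force passes 120 N, or if a joint passes its speed limit or range.

## Working session

There is one attempt and no reset: what is moved stays moved. The work goes in short steps, Python scripts to look and compute and a tool call to move; the robot and the scene stay as the last step left them, time stands still between calls to the robot, and variables do not carry over. Pictures are saved under pics/ and viewed, at most 14 in all, crops included, and the job is handed in when it is done.

Besides the shell and the picture viewer there is one more tool, called after "Request:" in YAML: its name, and indented under it one key for each argument. play_rows: Moves the arm, as the interface text tells. Its arguments: {"type":"object","properties":{"moves":{"type":"array","items":{"type":"array"}},"grip_force":{"type":"number"}},"required":["moves"]}

```bash
ls; mkdir -p pics
cat > h.py <<'E'
import numpy as np, cv2
from plant import sense, capture, camera_info, job_done, search_frame
def world(name,d):
    c=camera_info(name);R=np.array(c["R"]);t=np.array(c["t"])
    v,u=np.mgrid[:400,:640]
    P=np.stack([(u-c["cx"])/c["fx"]*d,(v-c["cy"])/c["fy"]*d,d],-1)
    return (P-t)@R   # R^T (P-t)
def save(n,im): cv2.imwrite(f"pics/{n}.png",cv2.cvtColor(im,cv2.COLOR_RGB2BGR))
E
python3 - <<'E'
from h import *
for n in("top","side"):
    im,d=capture(n); save(n+"0",im); np.savez(n+"0",im=im,d=d)
    c=camera_info(n); print(n,c["fx"],-np.array(c["R"]).T@np.array(c["t"]),np.round(c["R"],2).tolist())
s=sense(); print(s)
for l in ("tray","stand","lantern","blue1","orange1","green1","uv_button_top","dome","resin","plate"):
    print(l,[(np.round(b["box"]).tolist(),round(b["p"],2)) for b in search_frame("top",l)])
E
```

```text
pics
top 511.1674400501839 [0.4827512  0.09636692 1.71138978] [[0.02, -1.0, 0.01], [-1.0, -0.02, -0.06], [0.06, -0.01, -1.0]]
side 448.4824631855571 [-0.06957286  0.8512898   0.79929567] [[-0.76, -0.65, 0.02], [-0.39, 0.42, -0.82], [0.53, -0.63, -0.57]]
{'time': 0.1, 'qpos': array([-8.80896792e-01,  3.59342672e-01,  1.11471296e-02, -3.18288450e-04,
       -1.22409655e+00, -2.88080730e-01]), 'joint_vel': array([ 0.00074502, -0.0025464 ,  0.00258194,  0.00069691, -0.00018307,
       -0.00013499]), 'joint_torque': array([-1.01030222e-03, -5.84163165e+01,  2.93753386e+01,  7.01549068e+00,
        1.02046720e-02, -4.75706224e-05]), 'tool_pos': array([ 0.26378104, -0.62084649,  0.22569543]), 'tcp_rot': array([-1.99507367e-01,  9.79896030e-01,  7.30526412e-04, -2.19208562e-04]), 'ft_force': array([-0.15823456,  0.25392457, -0.65612659]), 'torque': array([ 0.01350352,  0.04335041, -0.00799504]), 'gripper_force': 0.0, 'grip_width': 1.0038337510027764}
tray [([238.0, 193.0, 320.0, 272.0], 0.96)]
stand [([429.0, 202.0, 465.0, 234.0], 0.87), ([240.0, 190.0, 322.0, 270.0], 0.38)]
lantern [([354.0, 184.0, 380.0, 211.0], 0.73)]
blue1 [([205.0, 214.0, 216.0, 244.0], 0.74), ([366.0, 189.0, 373.0, 197.0], 0.58), ([248.0, 231.0, 274.0, 237.0], 0.51)]
orange1 [([277.0, 254.0, 308.0, 262.0], 0.6)]
green1 []
uv_button_top [([364.0, 188.0, 371.0, 196.0], 0.62)]
dome [([392.0, 124.0, 426.0, 161.0], 0.69)]
resin [([298.0, 131.0, 322.0, 155.0], 0.88), ([251.0, 217.0, 279.0, 222.0], 0.19)]
plate [([333.0, 126.0, 373.0, 148.0], 0.81)]
```

Run:
```python
from h import *
im=np.load("top0.npz")["im"]
save("top0c",cv2.resize(im[100:310,190:490],None,fx=2.66,fy=2.66,interpolation=cv2.INTER_CUBIC))
im=np.load("side0.npz")["im"]
```

```text
(no output)
```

View pics/top0c.png

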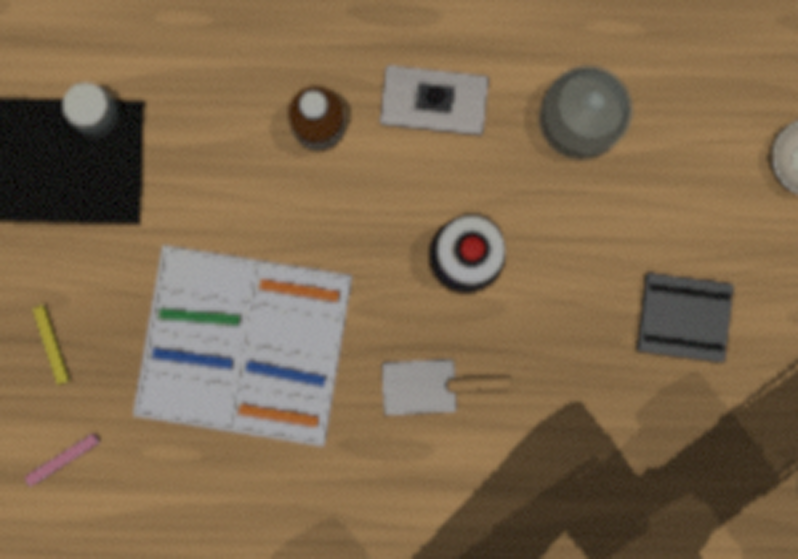

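View pics/side0.png

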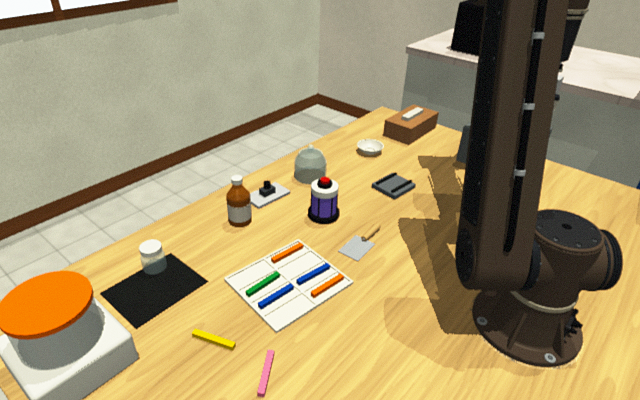

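The top picture shows two blue bars, two orange and one green in the tray. In the 2.66x crop, blue is at (193,357) and (287,373), orange at (300,290) and (278,414), and green at (200,317). The stand is at (686,316) and the lantern button at (472,248). Look-alikes and obstacles are well apart from these.

```bash
cat >> h.py <<'E'
def ray(name,uv,z):
    c=camera_info(name);R=np.array(c["R"]);t=np.array(c["t"])
    uv=np.atleast_2d(uv);C=-R.T@t
    D=np.c_[(uv[:,0]-c["cx"])/c["fx"],(uv[:,1]-c["cy"])/c["fy"],np.ones(len(uv))]@R
    return C+D*((z-C[2])/D[:,2])[:,None]
HUE={"blue":(105,125,110,30),"orange":(6,15,170,30),"green":(45,80,90,30),"red":(-5,4,150,8)}
def blobs(im,col,name,z,roi):
    h=cv2.cvtColor(im,cv2.COLOR_RGB2HSV).astype(int);lo,hi,s,n=HUE[col]
    H=(h[...,0]+30)%180-30
    m=((H>=lo)&(H<=hi)&(h[...,1]>s)&(h[...,2]>40)).astype(np.uint8)
    M=np.zeros_like(m);a,b,c,d=roi;M[b:d,a:c]=m[b:d,a:c]
    k,L,st,ce=cv2.connectedComponentsWithStats(M)
    out=[]
    for i in range(1,k):
        if st[i,4]<n: continue
        v,u=np.nonzero(L==i);P=ray(name,np.c_[u,v],z)[:,:2]
        (c,wh,a)=cv2.minAreaRect(P.astype(np.float32)*1000)
        w,V=np.linalg.eigh(np.cov(P.T));ax=V[:,1]*np.sign(V[1,1])
        out.append((np.round(P.mean(0),4).tolist(),np.round(c,1).tolist(),np.round(wh).tolist(),round(float(np.degrees(np.arctan2(-ax[0],ax[1]))),1),int(st[i,4]),np.round(ce[i]).tolist()))
    return out
E
python3 - <<'E'
from h import *
z=np.load("top0.npz");im,d=z["im"],z["d"]
roi=(230,180,335,280)
for c in("blue","orange","green"):
    for b in blobs(im,c,"top",.019,roi): print(c,b)
print("red",blobs(im,"red","top",.113,(340,170,400,225)))
W=world("top",d)
for u,v in ((448,219),(367,193),(260,260),(350,245)): print(u,v,W[v,u].round(4))
# stand: grey block by height
def rect(m):
    P=W[m][:,:2]; print(len(P),P.mean(0).round(4),cv2.minAreaRect(P.astype(np.float32)*1000))
reg=(abs(W[...,0]-.42)<.2)
m=np.zeros(d.shape,bool);m[190:245,415:480]=1
g=im.max(2)
g2=m&(g<80)&(im.max(2).astype(int)-im.min(2)<20);rect(g2)
r=m&(g<35);print("ridge px");
k,L,st,ce=cv2.connectedComponentsWithStats(r.astype(np.uint8))
for i in range(1,k):
    if st[i,4]>15:
        v,u=np.nonzero(L==i);P=ray("top",np.c_[u,v],.026)[:,:2];print(st[i,4],P.mean(0).round(4),cv2.minAreaRect(P.astype(np.float32)*1000))
v,u=np.nonzero(g2);P=ray("top",np.c_[u,v],.018)[:,:2];print(P.mean(0),cv2.minAreaRect(P.astype(np.float32)*1000))
E
```

```text
blue ([0.4738, 0.3315], [474.0, 332.1], [94.0, 10.0], -6.6, 84, [262.0, 234.0])
blue ([0.4577, 0.2182], [457.5, 216.7], [94.0, 10.0], -10.5, 82, [296.0, 240.0])
orange ([0.5614, 0.2016], [561.5, 202.4], [88.0, 7.0], -8.4, 52, [302.0, 209.0])
orange ([0.4062, 0.2251], [405.9, 223.5], [90.0, 5.0], -8.3, 49, [294.0, 255.0])
green ([0.5254, 0.323], [525.7, 323.8], [93.0, 9.0], -3.4, 76, [265.0, 219.0])
red [([0.6103, -0.0069], [611.3, -7.7], [28.0, 28.0], 6.2, 75, [367.0, 193.0])]
448 219 [ 0.536  -0.2823  0.0192]
367 193 [ 0.6081 -0.0049  0.1332]
260 260 [0.3884 0.3389 0.0022]
350 245 [0.4436 0.0408 0.0035]
484 [ 0.5404 -0.2789] ((536.1201171875, -120.2718505859375), (102.42153930664062, 434.31787109375), 0.5700786113739014)
ridge px
[ 0.54051756 -0.28009058] ((536.8470458984375, -279.25494384765625), (107.69261169433594, 94.39175415039062), 84.2225341796875)
```

Run:
```python
from h import *
z=np.load("top0.npz");im,d=z["im"],z["d"]
g=im.max(2);print(np.percentile(g[203:234,430:465],[2,5,10,20,40,60,80]))
W=world("top",d)
print("button z",np.median(W[190:196,365:370,2]), "cap z",[np.median(W[190:196,c,2]).round(3) for c in(357,359,361,374,376,378)])
m=np.zeros(d.shape,bool);m[198:240,425:470]=1
t=np.percentile(g[203:234,430:465],14)
k,L,st,ce=cv2.connectedComponentsWithStats((m&(g<40)).astype(np.uint8))
for T in(32,36,40,45):
  k,L,st,ce=cv2.connectedComponentsWithStats((m&(g<T)).astype(np.uint8),connectivity=8)
  for i in range(1,k):
    if st[i,4]>25:
        v,u=np.nonzero(L==i);P=ray("top",np.c_[u,v],.026)[:,:2];w,V=np.linalg.eigh(np.cov(P.T));a=V[:,1]*np.sign(V[1,1])
        print(T,st[i,4],P.mean(0).round(4),np.degrees(np.arctan2(-a[0],a[1])).round(1),np.round(cv2.minAreaRect(P.astype(np.float32)*1000)[1]))
# side
z=np.load("side0.npz");im,d=z["im"],z["d"]
for c in("blue","orange","green"):
    for b in blobs(im,c,"side",.016,(220,235,360,335)): print(c,b)
print("red",blobs(im,"red","side",.113,(310,170,340,195)))
W=world("side",d)
for v in range(174,190,3): print(v,W[v,324].round(4))
for n in("stand","lantern"): print(n,search_frame("side",n)[:1])
```

```text
[31.  36.  43.4 65.  79.  81.  83. ]
button z 0.128475537729752 cap z [np.float64(0.107), np.float64(0.107), np.float64(0.117), np.float64(0.108), np.float64(0.11), np.float64(0.106)]
40 47 [ 0.568  -0.2835] -6.4 [94.  5.]
40 34 [ 0.5047 -0.2761] -6.6 [90.  4.]
45 58 [ 0.5683 -0.2831] -6.3 [94.  7.]
45 55 [ 0.5051 -0.2772] -6.6 [93.  6.]
blue ([0.4544, 0.2163], [454.1, 215.0], [103.0, 20.0], -9.4, 214, [313.0, 273.0])
blue ([0.4708, 0.333], [470.6, 330.8], [101.0, 19.0], -6.2, 247, [275.0, 296.0])
orange ([0.5556, 0.2011], [556.7, 200.3], [102.0, 20.0], -6.6, 162, [287.0, 252.0])
orange ([0.4014, 0.2248], [401.9, 222.6], [103.0, 18.0], -7.5, 175, [327.0, 285.0])
green ([0.5225, 0.3256], [522.5, 324.5], [104.0, 21.0], -2.9, 257, [262.0, 284.0])
red [([0.6171, -0.0201], [616.6, -20.4], [26.0, 39.0], 43.9, 64, [324.0, 180.0])]
174 [ 0.7333 -0.1643  0.0238]
177 [ 0.6149 -0.0151  0.1278]
180 [ 0.6065 -0.0051  0.1258]
183 [ 0.6037 -0.0021  0.1183]
186 [0.596  0.0069 0.1157]
189 [0.5969 0.0052 0.1043]
stand [{'box': [375.5, 172.7, 416.7, 195.5], 'p': 0.67}]
lantern [{'box': [306.8, 177.7, 338.9, 225.9], 'p': 0.65}]
```

```bash
cat >> h.py <<'E'
def plan(*wps):
    """each wp (x,y,z,yaw_deg of tool y) -> fractions from the current pose; also row count at full pace"""
    from scipy.spatial.transform import Rotation as Ro
    s=sense();R=Ro.from_quat(s["tcp_rot"]).as_matrix();p=s["tool_pos"]
    y0=np.degrees(np.arctan2(R[1,1],R[0,1]));pp=p;ty=0
    print("now",p.round(4),"yaw",y0.round(2),"tilt",np.degrees(np.arccos(-R[2,2])).round(2),"t",s["time"],"q6",s["qpos"][5].round(2),"w",round(s["grip_width"],3))
    for x,y,z,w in wps:
        q=np.array([x,y,z]);d=(w-y0+90)%180-90
        print((R.T@(q-p)/.8).round(4).tolist(),round(-d/360,4),"rows",int(np.ceil(max(np.linalg.norm(q-pp)/.0625,abs(d-ty)/10.7))));pp=q;ty=d
SX,SY,SA=.5366,-.2802,-6.5
def st(x,y):
    a=np.radians(SA);return SX+x*np.cos(a)-y*np.sin(a),SY+x*np.sin(a)+y*np.cos(a)
E
python3 -c "
from h import *
plan((.52,-.2,.22,150),(.473,.3315,.2,173.6),(.473,.3315,.06,173.6))"
```

```text
now [ 0.264  -0.6212  0.2266] yaw 113.02 tilt 0.0 t 0.7 q6 -0.29 w 1.001
[-0.5005, 0.3594, 0.0082] -0.1027 rows 8
[-0.7062, 0.9939, 0.0332] -0.1683 rows 9
[-0.7062, 0.9939, 0.2082] -0.1683 rows 3
```

Request:
play_rows:
  moves:
    - [-0.27,[-0.5,0.36,0.008],-0.103]
    - [-0.27,[-0.5,0.36,0.008],-0.103]
    - [-0.27,[-0.5,0.36,0.008],-0.103]
    - [-0.27,[-0.5,0.36,0.008],-0.103]
    - [-0.27,[-0.5,0.36,0.008],-0.103]
    - [-0.27,[-0.5,0.36,0.008],-0.103]
    - [-0.27,[-0.5,0.36,0.008],-0.103]
    - [-0.27,[-0.5,0.36,0.008],-0.103]
    - [-0.27,[-0.706,0.994,0.033],-0.168]
    - [-0.27,[-0.706,0.994,0.033],-0.168]
    - [-0.27,[-0.706,0.994,0.033],-0.168]
    - [-0.27,[-0.706,0.994,0.033],-0.168]
    - [-0.27,[-0.706,0.994,0.033],-0.168]
    - [-0.27,[-0.706,0.994,0.033],-0.168]
    - [-0.27,[-0.706,0.994,0.033],-0.168]
    - [-0.27,[-0.706,0.994,0.033],-0.168]
    - [-0.27,[-0.706,0.994,0.033],-0.168]
    - [-0.27,[-0.706,0.994,0.033],-0.168]
    - [-0.27,[-0.706,0.994,0.033],-0.168]
    - [-0.27,[-0.706,0.994,0.033],-0.168]
  grip_force: 20

```text
time: 3.2
tool_pos: [0.473, 0.3305, 0.2004]
tcp_rot: [-0.666, 0.746, 0.0, 0.0]
ft_force: [-0.1, -0.1, 0.2]
grip_width: 0.37
gripper_force: 0.0
```

```bash
python3 -c "
from h import *
plan((.473,.3315,.06,173.6),(.473,.3315,.011,173.6))"
```

```text
now [0.473  0.3305 0.2004] yaw 173.44 tilt 0.01 t 3.2 q6 -1.06 w 0.37
[-0.0012, 0.0001, 0.1755] -0.0004 rows 3
[-0.0012, 0.0001, 0.2367] -0.0004 rows 1
```

Request:
play_rows:
  moves:
    - [-0.27,[-0.001,0,0.175],0]
    - [-0.27,[-0.001,0,0.175],0]
    - [-0.27,[-0.001,0,0.175],0]
    - [-0.27,[-0.001,0,0.2],0]
    - [-0.27,[-0.001,0,0.22],0]
    - [-0.27,[-0.001,0,0.232],0]
    - [-0.27,[-0.001,0,0.2365],0]
    - [-0.27,[-0.001,0,0.2365],0]
    - [-1,[-0.001,0,0.2365],0]
    - [-1,[-0.001,0,0.2365],0]
    - [-1,[-0.001,0,0.2365],0]
    - [-1,[-0.001,0,0.2365],0]
    - [-1,[-0.001,0,0.2365],0]
    - [-1,[-0.001,0,0.2365],0]
    - [-1,[-0.001,0,0.2365],0]
    - [-1,[-0.001,0,0.2365],0]
  grip_force: 20

```text
time: 5.2
tool_pos: [0.473, 0.3326, 0.0114]
tcp_rot: [-0.666, 0.746, 0.0, 0.0]
ft_force: [-1.3, -0.2, 5.1]
grip_width: 0.155
gripper_force: 20.0
```

```bash
python3 -c "
from h import *
p=st(0,.033);print(p)
plan((.473,.3315,.2,173.6),(*p,.2,83.5),(*p,.06,83.5))"
```

```text
(np.float64(0.5403357060543409), np.float64(-0.2474121287626726))
now [0.473  0.3326 0.0114] yaw 173.51 tilt 0.03 t 5.2 q6 -1.06 w 0.155
[0.0012, -0.0002, -0.2358] -0.0002 rows 4
[0.7107, -0.1656, -0.2361] -0.25 rows 10
[0.7108, -0.1655, -0.0611] -0.25 rows 3
```

Request:
play_rows:
  moves:
    - [-1,[0.001,0,-0.05],0]
    - [-1,[0.001,0,-0.12],0]
    - [-1,[0.001,0,-0.2],0]
    - [-1,[0.001,0,-0.236],0]
    - [-1,[0.711,-0.1655,-0.236],0.25]
    - [-1,[0.711,-0.1655,-0.236],0.25]
    - [-1,[0.711,-0.1655,-0.236],0.25]
    - [-1,[0.711,-0.1655,-0.236],0.25]
    - [-1,[0.711,-0.1655,-0.236],0.25]
    - [-1,[0.711,-0.1655,-0.236],0.25]
    - [-1,[0.711,-0.1655,-0.236],0.25]
    - [-1,[0.711,-0.1655,-0.236],0.25]
    - [-1,[0.711,-0.1655,-0.236],0.25]
    - [-1,[0.711,-0.1655,-0.236],0.25]
    - [-1,[0.711,-0.1655,-0.236],0.25]
    - [-1,[0.711,-0.1655,-0.236],0.25]
    - [-1,[0.711,-0.1655,-0.236],0.25]
    - [-1,[0.711,-0.1655,-0.236],0.25]

```text
time: 7.45
tool_pos: [0.5403, -0.2468, 0.2001]
tcp_rot: [0.056, 0.998, 0.0, 0.0]
ft_force: [-0.1, 0.3, -0.2]
grip_width: 0.153
gripper_force: 20.0
```

Run:
```python
from h import *
p=st(0,.033)
plan((*p,.06,83.5),(*p,.034,83.5),(*p,.033,83.5))
im,d=capture("side"); save("a1",cv2.resize(im[120:260,300:500],None,fx=4,fy=4)) 
im,d=capture("top"); save("a2",cv2.resize(im[180:260,400:500],None,fx=5,fy=5))
```

```text
now [ 0.5403 -0.2468  0.2001] yaw 83.6 tilt 0.03 t 7.45 q6 -1.58 w 0.153
[-0.0001, -0.0008, 0.1751] 0.0003 rows 3
[-0.0001, -0.0008, 0.2076] 0.0003 rows 1
[-0.0001, -0.0008, 0.2088] 0.0003 rows 1
```

View pics/a1.png

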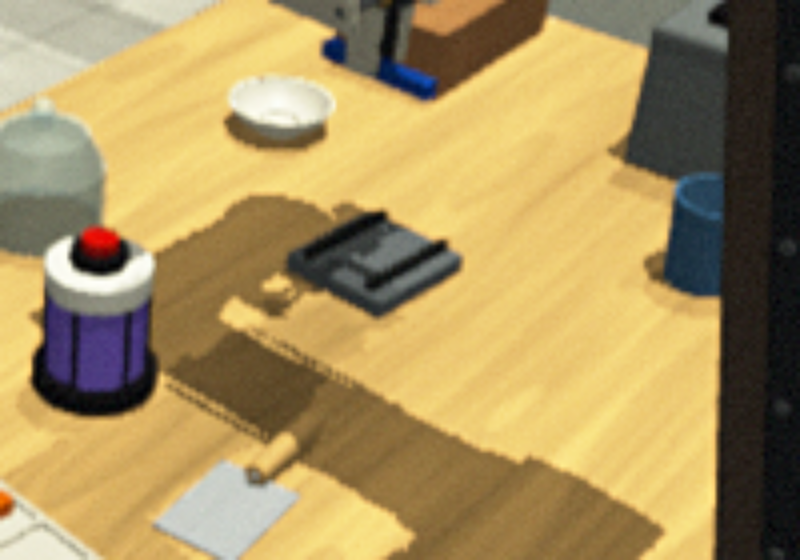

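The bar is held level at crop (380,68), and the stand is clear at (375,260). I'm lowering it now.

Request:
play_rows:
  moves:
    - [-1,[0,-0.001,0.1],0]
    - [-1,[0,-0.001,0.175],0]
    - [-1,[0,-0.001,0.175],0]
    - [-1,[0,-0.001,0.195],0]
    - [-1,[0,-0.001,0.203],0]
    - [-1,[0,-0.001,0.207],0]
    - [-1,[0,-0.001,0.2087],0]
    - [-1,[0,-0.001,0.2087],0]
    - [-0.4,[0,-0.001,0.2087],0]
    - [-0.4,[0,-0.001,0.2087],0]
    - [-0.4,[0,-0.001,0.2087],0]
    - [-0.4,[0,-0.001,0.2087],0]
    - [-0.4,[0,-0.001,0.19],0]
    - [-0.27,[0,-0.001,0.15],0]
    - [-0.27,[0,-0.001,0.07],0]
    - [-0.27,[0,-0.001,0],0]
    - [-0.27,[0,-0.001,0],0]
    - [-0.27,[0,-0.001,0],0]

```text
time: 9.8
tool_pos: [0.5397, -0.2485, 0.2007]
tcp_rot: [0.057, 0.998, 0.0, 0.001]
ft_force: [-0.2, -0.4, -0.9]
grip_width: 0.366
gripper_force: 0.0
```

Run:
```python
from h import *
plan((.4568,.217,.2,169.8),(.4568,.217,.06,169.8),(.4568,.217,.012,169.8))
im,d=capture("side"); np.savez("s1",im=im)
for c in("blue","orange","green"):
    for b in blobs(im,c,"side",.016,(220,235,360,335)): print(c,b)
b=blobs(im,"blue","side",.037,(370,165,425,200));print(b)
```

```text
now [ 0.5397 -0.2485  0.2007] yaw 83.49 tilt 0.08 t 9.8 q6 -1.58 w 0.366
[0.169, 0.5664, 0.0008] -0.2397 rows 9
[0.1692, 0.5663, 0.1758] -0.2397 rows 3
[0.1693, 0.5663, 0.2358] -0.2397 rows 1
blue ([0.4544, 0.2159], [454.5, 214.9], [103.0, 20.0], -9.2, 217, [313.0, 273.0])
orange ([0.5555, 0.1972], [557.6, 200.9], [104.0, 22.0], -4.6, 169, [289.0, 252.0])
orange ([0.4012, 0.2204], [402.6, 222.7], [103.0, 20.0], -5.7, 197, [328.0, 284.0])
green ([0.5225, 0.3254], [522.5, 324.2], [103.0, 21.0], -3.1, 258, [262.0, 283.0])
[([0.5282, -0.2412], [530.7, -241.7], [34.0, 108.0], 81.0, 170, [389.0, 184.0])]
```

Request:
play_rows:
  moves:
    - [-0.27,[0.169,0.5663,0.001],-0.24]
    - [-0.27,[0.169,0.5663,0.001],-0.24]
    - [-0.27,[0.169,0.5663,0.001],-0.24]
    - [-0.27,[0.169,0.5663,0.001],-0.24]
    - [-0.27,[0.169,0.5663,0.001],-0.24]
    - [-0.27,[0.169,0.5663,0.001],-0.24]
    - [-0.27,[0.169,0.5663,0.001],-0.24]
    - [-0.27,[0.169,0.5663,0.001],-0.24]
    - [-0.27,[0.169,0.5663,0.001],-0.24]
    - [-0.27,[0.169,0.5663,0.001],-0.24]
    - [-0.27,[0.169,0.5663,0.001],-0.24]
    - [-0.27,[0.169,0.5663,0.001],-0.24]
    - [-0.27,[0.169,0.5663,0.1],-0.24]
    - [-0.27,[0.169,0.5663,0.175],-0.24]
    - [-0.27,[0.169,0.5663,0.175],-0.24]
    - [-0.27,[0.169,0.5663,0.175],-0.24]

```text
time: 11.85
tool_pos: [0.4574, 0.2166, 0.0601]
tcp_rot: [-0.642, 0.767, -0.0, -0.001]
ft_force: [0.0, -0.5, 0.2]
grip_width: 0.361
gripper_force: 0.0
```

Run:
```python
from h import *
p=st(0,-.033)
plan((.4568,.217,.012,169.8),(.4568,.217,.2,169.8),(*p,.2,83.5))
```

```text
now [0.4574 0.2166 0.0601] yaw 169.89 tilt 0.07 t 11.85 q6 -1.01 w 0.361
[-0.0004, 0.0008, 0.0602] 0.0003 rows 1
[-0.0001, 0.0008, -0.1748] 0.0003 rows 4
[0.6354, -0.2091, -0.1741] 0.24 rows 9
```

Request:
play_rows:
  moves:
    - [-0.27,[0,0.0008,0.03],0]
    - [-0.27,[0,0.0008,0.05],0]
    - [-0.27,[0,0.0008,0.06],0]
    - [-0.27,[0,0.0008,0.06],0]
    - [-1,[0,0.0008,0.06],0]
    - [-1,[0,0.0008,0.06],0]
    - [-1,[0,0.0008,0.06],0]
    - [-1,[0,0.0008,0.06],0]
    - [-1,[0,0.0008,0.06],0]
    - [-1,[0,0.0008,0.06],0]
    - [-1,[0,0.0008,0.04],0]
    - [-1,[0,0.0008,-0.03],0]
    - [-1,[0,0.0008,-0.1],0]
    - [-1,[0,0.0008,-0.174],0]
    - [-1,[0,0.0008,-0.174],0]

```text
time: 13.72
tool_pos: [0.4584, 0.2186, 0.2041]
tcp_rot: [-0.642, 0.766, 0.0, 0.005]
ft_force: [1.1, -0.0, -0.7]
grip_width: 0.152
gripper_force: 20.0
```

Run:
```python
from h import *
p=st(0,-.033)
plan((*p,.2,83.5))
```

```text
now [0.4584 0.2186 0.2041] yaw 169.94 tilt 0.54 t 13.725 q6 -1.01 w 0.152
[0.6381, -0.2077, 0.0018] 0.2401 rows 9
```

Request:
play_rows:
  moves:
    - [-1,[0.638,-0.2085,0.002],0.24]
    - [-1,[0.638,-0.2085,0.002],0.24]
    - [-1,[0.638,-0.2085,0.002],0.24]
    - [-1,[0.638,-0.2085,0.002],0.24]
    - [-1,[0.638,-0.2085,0.002],0.24]
    - [-1,[0.638,-0.2085,0.002],0.24]
    - [-1,[0.638,-0.2085,0.002],0.24]
    - [-1,[0.638,-0.2085,0.002],0.24]
    - [-1,[0.638,-0.2085,0.002],0.24]
    - [-1,[0.638,-0.2085,0.002],0.24]
    - [-1,[0.638,-0.2085,0.002],0.24]
    - [-1,[0.638,-0.2085,0.002],0.24]
    - [-1,[0.638,-0.2085,0.002],0.24]
    - [-1,[0.638,-0.2085,0.002],0.24]

```text
time: 15.48
tool_pos: [0.5312, -0.3142, 0.1977]
tcp_rot: [0.056, 0.998, -0.0, 0.0]
ft_force: [-0.4, 0.0, -1.3]
grip_width: 0.156
gripper_force: 20.0
```

Run:
```python
from h import *
p=st(0,-.033)
plan((*p,.06,83.5),(*p,.033,83.5))
```

```text
now [ 0.5312 -0.3142  0.1977] yaw 83.56 tilt 0.03 t 15.475 q6 -1.47 w 0.156
[-0.0018, 0.0017, 0.1721] 0.0002 rows 3
[-0.0018, 0.0017, 0.2059] 0.0002 rows 1
```

Request:
play_rows:
  moves:
    - [-1,[-0.002,0.0017,0.1],0]
    - [-1,[-0.002,0.0017,0.172],0]
    - [-1,[-0.002,0.0017,0.172],0]
    - [-1,[-0.002,0.0017,0.192],0]
    - [-1,[-0.002,0.0017,0.2],0]
    - [-1,[-0.002,0.0017,0.204],0]
    - [-1,[-0.002,0.0017,0.206],0]
    - [-1,[-0.002,0.0017,0.206],0]
    - [-0.4,[-0.002,0.0017,0.206],0]
    - [-0.4,[-0.002,0.0017,0.206],0]
    - [-0.4,[-0.002,0.0017,0.206],0]
    - [-0.4,[-0.002,0.0017,0.206],0]
    - [-0.4,[-0.002,0.0017,0.19],0]
    - [-0.27,[-0.002,0.0017,0.15],0]
    - [-0.27,[-0.002,0.0017,0.07],0]
    - [-0.27,[-0.002,0.0017,0],0]
    - [-0.27,[-0.002,0.0017,0],0]
    - [-0.27,[-0.002,0.0017,0],0]

```text
time: 17.73
tool_pos: [0.5325, -0.3134, 0.1981]
tcp_rot: [0.057, 0.998, 0.0, 0.001]
ft_force: [0.1, -0.3, -0.1]
grip_width: 0.365
gripper_force: 0.0
```

Run:
```python
from h import *
plan((.56,.202,.2,172.3),(.56,.202,.06,172.3))
im,d=capture("side"); save("b1",cv2.resize(im[150:220,350:450],None,fx=6,fy=6))
im,d=capture("top")
for c in("blue","orange","green"):
    for b in blobs(im,c,"top",.019,(230,180,335,280)): print(c,b)
print(blobs(im,"red","top",.128,(340,170,400,225)))
```

```text
now [ 0.5325 -0.3134  0.1981] yaw 83.49 tilt 0.06 t 17.725 q6 -1.47 w 0.365
[0.0389, 0.6441, -0.0022] -0.2467 rows 9
[0.0391, 0.644, 0.1728] -0.2467 rows 3
orange ([0.5615, 0.2019], [561.5, 202.4], [88.0, 5.0], -8.2, 48, [302.0, 209.0])
orange ([0.4059, 0.2219], [405.9, 223.5], [90.0, 5.0], -8.6, 48, [295.0, 256.0])
green ([0.5407, 0.3186], [540.6, 318.0], [94.0, 9.0], -8.0, 78, [267.0, 214.0])
[([0.6089, -0.0054], [610.1, -5.2], [28.0, 25.0], 64.0, 71, [367.0, 193.0])]
```

View pics/b1.png

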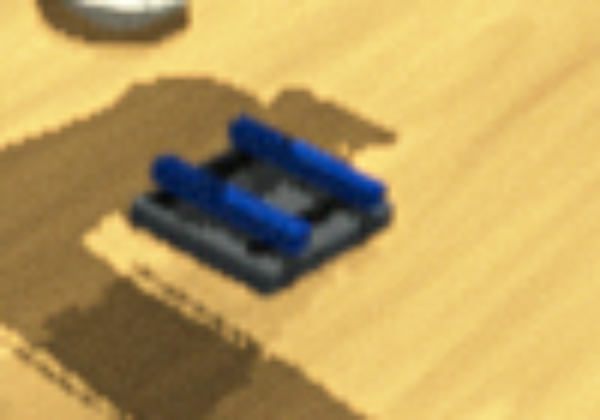

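Both blue bars lie parallel across the ridges, at crop (230,200) and (305,160). The green bar has been knocked to (0.541, 0.318), so I'll use the new reading. Next is the first orange bar.

Request:
play_rows:
  moves:
    - [-0.27,[0.039,0.644,-0.002],-0.247]
    - [-0.27,[0.039,0.644,-0.002],-0.247]
    - [-0.27,[0.039,0.644,-0.002],-0.247]
    - [-0.27,[0.039,0.644,-0.002],-0.247]
    - [-0.27,[0.039,0.644,-0.002],-0.247]
    - [-0.27,[0.039,0.644,-0.002],-0.247]
    - [-0.27,[0.039,0.644,-0.002],-0.247]
    - [-0.27,[0.039,0.644,-0.002],-0.247]
    - [-0.27,[0.039,0.644,-0.002],-0.247]
    - [-0.27,[0.039,0.644,-0.002],-0.247]
    - [-0.27,[0.039,0.644,-0.002],-0.247]
    - [-0.27,[0.039,0.644,-0.002],-0.247]
    - [-0.27,[0.039,0.644,0.1],-0.247]
    - [-0.27,[0.039,0.644,0.173],-0.247]
    - [-0.27,[0.039,0.644,0.173],-0.247]
    - [-0.27,[0.039,0.644,0.173],-0.247]
    - [-0.27,[0.039,0.644,0.173],-0.247]

```text
time: 19.95
tool_pos: [0.5617, 0.2026, 0.0615]
tcp_rot: [-0.659, 0.752, -0.0, 0.002]
ft_force: [-0.1, -0.5, 0.9]
grip_width: 0.365
gripper_force: 0.0
```

Run:
```python
from h import *
p=st(.033,0)
plan((.56,.202,.012,172.3),(.56,.202,.2,172.3),(*p,.2,173.5))
```

```text
now [0.5617 0.2026 0.0615] yaw 172.43 tilt 0.22 t 19.95 q6 -0.81 w 0.365
[0.0011, 0.0022, 0.0619] 0.0003 rows 1
[0.0006, 0.0015, -0.1731] 0.0003 rows 4
[0.6011, -0.0902, -0.1742] -0.003 rows 8
```

Request:
play_rows:
  moves:
    - [-0.27,[0.001,0.001,0.03],0]
    - [-0.27,[0.001,0.001,0.052],0]
    - [-0.27,[0.001,0.001,0.062],0]
    - [-0.27,[0.001,0.001,0.062],0]
    - [-1,[0.001,0.001,0.062],0]
    - [-1,[0.001,0.001,0.062],0]
    - [-1,[0.001,0.001,0.062],0]
    - [-1,[0.001,0.001,0.062],0]
    - [-1,[0.001,0.001,0.062],0]
    - [-1,[0.001,0.001,0.062],0]
    - [-1,[0.001,0.001,0.04],0]
    - [-1,[0.001,0.001,-0.03],0]
    - [-1,[0.001,0.001,-0.1],0]
    - [-1,[0.001,0.001,-0.173],0]
    - [-1,[0.001,0.001,-0.173],0]
    - [-1,[0.001,0.001,-0.173],0]

```text
time: 21.95
tool_pos: [0.5587, 0.201, 0.1979]
tcp_rot: [-0.659, 0.752, 0.0, 0.0]
ft_force: [0.8, 1.1, -0.6]
grip_width: 0.155
gripper_force: 20.0
```

Run:
```python
from h import *
p=st(.033,0)
plan((*p,.2,173.5))
```

```text
now [0.5587 0.201  0.1979] yaw 172.41 tilt 0.05 t 21.95 q6 -0.81 w 0.155
[0.5991, -0.0933, -0.0031] -0.003 rows 8
```

Request:
play_rows:
  moves:
    - [-1,[0.599,-0.093,-0.003],-0.003]
    - [-1,[0.599,-0.093,-0.003],-0.003]
    - [-1,[0.599,-0.093,-0.003],-0.003]
    - [-1,[0.599,-0.093,-0.003],-0.003]
    - [-1,[0.599,-0.093,-0.003],-0.003]
    - [-1,[0.599,-0.093,-0.003],-0.003]
    - [-1,[0.599,-0.093,-0.003],-0.003]
    - [-1,[0.599,-0.093,-0.003],-0.003]
    - [-1,[0.599,-0.093,-0.003],-0.003]
    - [-1,[0.599,-0.093,-0.003],-0.003]
    - [-1,[0.599,-0.093,-0.003],-0.003]
    - [-1,[0.599,-0.093,-0.003],-0.003]
    - [-1,[0.599,-0.093,-0.003],-0.003]

```text
time: 23.58
tool_pos: [0.5699, -0.283, 0.2]
tcp_rot: [-0.666, 0.746, -0.0, 0.0]
ft_force: [-0.6, -0.7, -0.9]
grip_width: 0.153
gripper_force: 20.0
```

Run:
```python
from h import *
p=st(.033,0)
plan((*p,.075,173.5),(*p,.047,173.5))
```

```text
now [ 0.5699 -0.283   0.2   ] yaw 173.57 tilt 0.02 t 23.575 q6 0.04 w 0.153
[0.0013, 0.0006, 0.1563] 0.0002 rows 3
[0.0013, 0.0006, 0.1913] 0.0002 rows 1
```

Request:
play_rows:
  moves:
    - [-1,[0.001,0.0006,0.09],0]
    - [-1,[0.001,0.0006,0.156],0]
    - [-1,[0.001,0.0006,0.156],0]
    - [-1,[0.001,0.0006,0.177],0]
    - [-1,[0.001,0.0006,0.185],0]
    - [-1,[0.001,0.0006,0.189],0]
    - [-1,[0.001,0.0006,0.191],0]
    - [-1,[0.001,0.0006,0.191],0]
    - [-0.4,[0.001,0.0006,0.191],0]
    - [-0.4,[0.001,0.0006,0.191],0]
    - [-0.4,[0.001,0.0006,0.191],0]
    - [-0.4,[0.001,0.0006,0.191],0]
    - [-0.4,[0.001,0.0006,0.175],0]
    - [-0.27,[0.001,0.0006,0.14],0]
    - [-0.27,[0.001,0.0006,0.07],0]
    - [-0.27,[0.001,0.0006,0],0]
    - [-0.27,[0.001,0.0006,0],0]
    - [-0.27,[0.001,0.0006,0],0]

```text
time: 25.82
tool_pos: [0.569, -0.2843, 0.2004]
tcp_rot: [-0.666, 0.746, -0.0, 0.0]
ft_force: [-0.1, 0.1, -0.2]
grip_width: 0.369
gripper_force: 0.0
```

Run:
```python
from h import *
plan((.4052,.224,.2,172),(.4052,.224,.06,172))
im,d=capture("top")
for c in("blue","orange","green"):
    for b in blobs(im,c,"top",.019,(230,180,335,280)): print(c,b)
```

```text
now [ 0.569  -0.2843  0.2004] yaw 173.49 tilt 0.06 t 25.825 q6 0.04 w 0.369
[-0.6081, 0.2754, 0.0004] 0.0041 rows 9
[-0.608, 0.2756, 0.1754] 0.0041 rows 3
orange ([0.4059, 0.2217], [406.6, 223.4], [90.0, 6.0], -8.1, 51, [295.0, 256.0])
green ([0.5407, 0.3182], [540.6, 317.9], [94.0, 9.0], -7.9, 79, [267.0, 214.0])
```

Request:
play_rows:
  moves:
    - [-0.27,[-0.608,0.2755,0],0.004]
    - [-0.27,[-0.608,0.2755,0],0.004]
    - [-0.27,[-0.608,0.2755,0],0.004]
    - [-0.27,[-0.608,0.2755,0],0.004]
    - [-0.27,[-0.608,0.2755,0],0.004]
    - [-0.27,[-0.608,0.2755,0],0.004]
    - [-0.27,[-0.608,0.2755,0],0.004]
    - [-0.27,[-0.608,0.2755,0],0.004]
    - [-0.27,[-0.608,0.2755,0],0.004]
    - [-0.27,[-0.608,0.2755,0],0.004]
    - [-0.27,[-0.608,0.2755,0],0.004]
    - [-0.27,[-0.608,0.2755,0],0.004]
    - [-0.27,[-0.608,0.2755,0.1],0.004]
    - [-0.27,[-0.608,0.2755,0.175],0.004]
    - [-0.27,[-0.608,0.2755,0.175],0.004]
    - [-0.27,[-0.608,0.2755,0.175],0.004]
    - [-0.27,[-0.608,0.2755,0.175],0.004]

```text
time: 28.0
tool_pos: [0.406, 0.2239, 0.0607]
tcp_rot: [-0.656, 0.755, 0.0, 0.001]
ft_force: [-0.3, -0.5, 0.4]
grip_width: 0.364
gripper_force: 0.0
```

Run:
```python
from h import *
p=st(-.033,0)
plan((.4052,.224,.012,172),(.4052,.224,.2,172),(*p,.2,173.5))
```

```text
now [0.406  0.2239 0.0607] yaw 172.02 tilt 0.08 t 28.0 q6 -1.07 w 0.364
[0.0001, 0.0011, 0.0609] 0.0001 rows 1
[-0.0002, 0.0008, -0.1741] 0.0001 rows 4
[0.6022, -0.2081, -0.1747] -0.0041 rows 9
```

Request:
play_rows:
  moves:
    - [-0.27,[0,0.001,0.03],0]
    - [-0.27,[0,0.001,0.051],0]
    - [-0.27,[0,0.001,0.061],0]
    - [-0.27,[0,0.001,0.061],0]
    - [-1,[0,0.001,0.061],0]
    - [-1,[0,0.001,0.061],0]
    - [-1,[0,0.001,0.061],0]
    - [-1,[0,0.001,0.061],0]
    - [-1,[0,0.001,0.061],0]
    - [-1,[0,0.001,0.061],0]
    - [-1,[0,0.001,0.04],0]
    - [-1,[0,0.001,-0.03],0]
    - [-1,[0,0.001,-0.1],0]
    - [-1,[0,0.001,-0.174],0]
    - [-1,[0,0.001,-0.174],0]
    - [-1,[0,0.001,-0.174],0]

```text
time: 30.0
tool_pos: [0.404, 0.2236, 0.1988]
tcp_rot: [-0.656, 0.754, 0.0, 0.0]
ft_force: [0.0, -0.6, -0.1]
grip_width: 0.152
gripper_force: 20.0
```

Run:
```python
from h import *
p=st(-.033,0)
plan((*p,.2,173.5))
```

```text
now [0.404  0.2236 0.1988] yaw 172.04 tilt 0.04 t 30.0 q6 -1.07 w 0.152
[0.6019, -0.2101, -0.0019] -0.004 rows 9
```

Request:
play_rows:
  moves:
    - [-1,[0.602,-0.21,-0.002],-0.004]
    - [-1,[0.602,-0.21,-0.002],-0.004]
    - [-1,[0.602,-0.21,-0.002],-0.004]
    - [-1,[0.602,-0.21,-0.002],-0.004]
    - [-1,[0.602,-0.21,-0.002],-0.004]
    - [-1,[0.602,-0.21,-0.002],-0.004]
    - [-1,[0.602,-0.21,-0.002],-0.004]
    - [-1,[0.602,-0.21,-0.002],-0.004]
    - [-1,[0.602,-0.21,-0.002],-0.004]
    - [-1,[0.602,-0.21,-0.002],-0.004]
    - [-1,[0.602,-0.21,-0.002],-0.004]
    - [-1,[0.602,-0.21,-0.002],-0.004]
    - [-1,[0.602,-0.21,-0.002],-0.004]
    - [-1,[0.602,-0.21,-0.002],-0.004]

```text
time: 31.75
tool_pos: [0.5044, -0.2758, 0.2009]
tcp_rot: [-0.666, 0.746, -0.0, 0.0]
ft_force: [-0.2, -0.3, 0.3]
grip_width: 0.156
gripper_force: 20.0
```

Run:
```python
from h import *
p=st(-.033,0)
plan((*p,.075,173.5),(*p,.047,173.5))
```

```text
now [ 0.5044 -0.2758  0.2009] yaw 173.55 tilt 0.03 t 31.75 q6 0.05 w 0.156
[0.0009, 0.0007, 0.1573] 0.0001 rows 3
[0.0009, 0.0007, 0.1923] 0.0001 rows 1
```

Request:
play_rows:
  moves:
    - [-1,[0.001,0.0007,0.09],0]
    - [-1,[0.001,0.0007,0.157],0]
    - [-1,[0.001,0.0007,0.157],0]
    - [-1,[0.001,0.0007,0.178],0]
    - [-1,[0.001,0.0007,0.186],0]
    - [-1,[0.001,0.0007,0.19],0]
    - [-1,[0.001,0.0007,0.192],0]
    - [-1,[0.001,0.0007,0.192],0]
    - [-0.4,[0.001,0.0007,0.192],0]
    - [-0.4,[0.001,0.0007,0.192],0]
    - [-0.4,[0.001,0.0007,0.192],0]
    - [-0.4,[0.001,0.0007,0.192],0]
    - [-0.4,[0.001,0.0007,0.175],0]
    - [-0.27,[0.001,0.0007,0.14],0]
    - [-0.27,[0.001,0.0007,0.07],0]
    - [-0.27,[0.001,0.0007,0],0]
    - [-0.27,[0.001,0.0007,0],0]
    - [-0.27,[0.001,0.0007,0],0]

```text
time: 34.0
tool_pos: [0.5034, -0.2769, 0.2012]
tcp_rot: [-0.666, 0.746, -0.0, 0.0]
ft_force: [-0.3, 0.2, -1.1]
grip_width: 0.366
gripper_force: 0.0
```

Run:
```python
from h import *
plan((.5397,.3185,.2,172.3),(.5397,.3185,.06,172.3))
im,d=capture("top")
for c in("blue","orange","green"):
    for b in blobs(im,c,"top",.019,(230,180,335,280)): print(c,b)
print(blobs(im,"red","top",.128,(340,170,400,225)))
im,d=capture("side"); save("c1",cv2.resize(im[150:220,350:450],None,fx=6,fy=6))
```

```text
now [ 0.5034 -0.2769  0.2012] yaw 173.49 tilt 0.07 t 34.0 q6 0.05 w 0.366
[-0.7446, 0.0394, 0.0017] 0.0033 rows 10
[-0.7445, 0.0396, 0.1767] 0.0033 rows 3
green ([0.5407, 0.3186], [540.6, 318.0], [94.0, 9.0], -8.0, 78, [267.0, 214.0])
[([0.6085, -0.0055], [608.6, -5.2], [26.0, 26.0], 5.0, 70, [367.0, 193.0])]
```

View pics/c1.png

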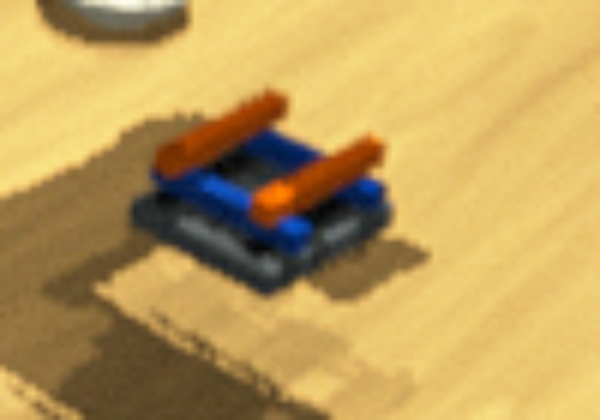

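Both orange bars sit crosswise on the blues, at crop (220,135) and (315,180). Next is the green bar.

Request:
play_rows:
  moves:
    - [-0.27,[-0.7445,0.0395,0.001],0.003]
    - [-0.27,[-0.7445,0.0395,0.001],0.003]
    - [-0.27,[-0.7445,0.0395,0.001],0.003]
    - [-0.27,[-0.7445,0.0395,0.001],0.003]
    - [-0.27,[-0.7445,0.0395,0.001],0.003]
    - [-0.27,[-0.7445,0.0395,0.001],0.003]
    - [-0.27,[-0.7445,0.0395,0.001],0.003]
    - [-0.27,[-0.7445,0.0395,0.001],0.003]
    - [-0.27,[-0.7445,0.0395,0.001],0.003]
    - [-0.27,[-0.7445,0.0395,0.001],0.003]
    - [-0.27,[-0.7445,0.0395,0.001],0.003]
    - [-0.27,[-0.7445,0.0395,0.001],0.003]
    - [-0.27,[-0.7445,0.0395,0.001],0.003]
    - [-0.27,[-0.7445,0.0395,0.1],0.003]
    - [-0.27,[-0.7445,0.0395,0.177],0.003]
    - [-0.27,[-0.7445,0.0395,0.177],0.003]
    - [-0.27,[-0.7445,0.0395,0.177],0.003]
    - [-0.27,[-0.7445,0.0395,0.177],0.003]

```text
time: 36.35
tool_pos: [0.5412, 0.3194, 0.0617]
tcp_rot: [-0.659, 0.752, -0.0, 0.002]
ft_force: [-0.7, 0.0, 0.2]
grip_width: 0.366
gripper_force: 0.0
```

Run:
```python
from h import *
plan((.54,.3185,.012,172.3),(.54,.3185,.2,172.3))
im,d=capture("side")
for b in blobs(im,"green","side",.016,(220,235,360,335)): print(b)
```

```text
now [0.5412 0.3194 0.0617] yaw 172.44 tilt 0.23 t 36.35 q6 -0.98 w 0.366
[0.0014, 0.0015, 0.0621] 0.0004 rows 1
[0.0007, 0.0009, -0.1729] 0.0004 rows 4
([0.5374, 0.3185], [536.8, 316.6], [103.0, 24.0], -7.0, 268, [260.0, 279.0])
```

Request:
play_rows:
  moves:
    - [-0.27,[0.001,0.001,0.03],0]
    - [-0.27,[0.001,0.001,0.051],0]
    - [-0.27,[0.001,0.001,0.061],0]
    - [-0.27,[0.001,0.001,0.061],0]
    - [-1,[0.001,0.001,0.061],0]
    - [-1,[0.001,0.001,0.061],0]
    - [-1,[0.001,0.001,0.061],0]
    - [-1,[0.001,0.001,0.061],0]
    - [-1,[0.001,0.001,0.061],0]
    - [-1,[0.001,0.001,0.061],0]
    - [-1,[0.001,0.001,0.04],0]
    - [-1,[0.001,0.001,-0.03],0]
    - [-1,[0.001,0.001,-0.1],0]
    - [-1,[0.001,0.001,-0.174],0]
    - [-1,[0.001,0.001,-0.174],0]
    - [-1,[0.001,0.001,-0.174],0]

```text
time: 38.4
tool_pos: [0.5383, 0.3174, 0.1986]
tcp_rot: [-0.659, 0.752, 0.0, 0.0]
ft_force: [-0.2, 0.1, -1.0]
grip_width: 0.157
gripper_force: 20.0
```

Run:
```python
from h import *
p=st(0,0)
plan((*p,.2,83.5))
```

```text
now [0.5383 0.3174 0.1986] yaw 172.4 tilt 0.04 t 38.4 q6 -0.98 w 0.157
[0.7407, -0.0967, -0.0023] 0.247 rows 10
```

Request:
play_rows:
  moves:
    - [-1,[0.7407,-0.0965,-0.002],0.247]
    - [-1,[0.7407,-0.0965,-0.002],0.247]
    - [-1,[0.7407,-0.0965,-0.002],0.247]
    - [-1,[0.7407,-0.0965,-0.002],0.247]
    - [-1,[0.7407,-0.0965,-0.002],0.247]
    - [-1,[0.7407,-0.0965,-0.002],0.247]
    - [-1,[0.7407,-0.0965,-0.002],0.247]
    - [-1,[0.7407,-0.0965,-0.002],0.247]
    - [-1,[0.7407,-0.0965,-0.002],0.247]
    - [-1,[0.7407,-0.0965,-0.002],0.247]
    - [-1,[0.7407,-0.0965,-0.002],0.247]
    - [-1,[0.7407,-0.0965,-0.002],0.247]
    - [-1,[0.7407,-0.0965,-0.002],0.247]
    - [-1,[0.7407,-0.0965,-0.002],0.247]
    - [-1,[0.7407,-0.0965,-0.002],0.247]

```text
time: 40.28
tool_pos: [0.5373, -0.2793, 0.2]
tcp_rot: [0.056, 0.998, 0.0, 0.0]
ft_force: [0.8, 0.5, -0.1]
grip_width: 0.154
gripper_force: 20.0
```

Run:
```python
from h import *
p=st(0,0)
plan((*p,.09,83.5),(*p,.0612,83.5))
```

```text
now [ 0.5373 -0.2793  0.2   ] yaw 83.56 tilt 0.02 t 40.275 q6 -1.53 w 0.154
[0.0008, -0.0012, 0.1375] 0.0002 rows 2
[0.0008, -0.0012, 0.1735] 0.0002 rows 1
```

Request:
play_rows:
  moves:
    - [-1,[0.001,-0.001,0.08],0]
    - [-1,[0.001,-0.001,0.137],0]
    - [-1,[0.001,-0.001,0.137],0]
    - [-1,[0.001,-0.001,0.158],0]
    - [-1,[0.001,-0.001,0.167],0]
    - [-1,[0.001,-0.001,0.171],0]
    - [-1,[0.001,-0.001,0.1735],0]
    - [-1,[0.001,-0.001,0.1735],0]
    - [-0.4,[0.001,-0.001,0.1735],0]
    - [-0.4,[0.001,-0.001,0.1735],0]
    - [-0.4,[0.001,-0.001,0.1735],0]
    - [-0.4,[0.001,-0.001,0.1735],0]
    - [-0.4,[0.001,-0.001,0.16],0]
    - [-0.4,[0.001,-0.001,0.12],0]
    - [-0.4,[0.001,-0.001,0.06],0]
    - [-0.4,[0.001,-0.001,0],0]
    - [-1,[0.001,-0.001,0],0]
    - [-1,[0.001,-0.001,0],0]
    - [-1,[0.001,-0.001,0],0]
    - [-1,[0.001,-0.001,0],0]

```text
time: 42.78
tool_pos: [0.5358, -0.2806, 0.1988]
tcp_rot: [0.057, 0.998, 0.0, -0.001]
ft_force: [0.3, 0.4, -0.1]
grip_width: 0.005
gripper_force: 0.0
```

Run:
```python
from h import *
im,d=capture("top")
r=[blobs(im,"red","top",.128,(330,160,410,235))]
W=world("top",d);u,v=map(int,r[0][0][-1]);print(np.median(W[v-2:v+3,u-2:u+3,2]))
im2,d=capture("side"); save("d1",cv2.resize(im2[150:230,300:450],None,fx=5,fy=5))
r.append(blobs(im2,"red","side",.124,(300,160,350,210)));print(r)
plan((.609,-.0055,.2,83.5),(.609,-.0055,.16,83.5),(.609,-.0055,.14,83.5))
```

```text
0.12944988679606664
[[([0.6087, -0.0058], [608.6, -6.8], [25.0, 28.0], 18.4, 72, [367.0, 193.0])], [([0.6061, -0.0061], [605.6, -6.4], [26.0, 38.0], 43.9, 64, [324.0, 180.0])]]
now [ 0.536  -0.2806  0.199 ] yaw 83.5 tilt 0.07 t 42.875 q6 -1.52 w 0.005
[-0.0517, 0.352, -0.0012] 0.0 rows 5
[-0.0518, 0.352, 0.0488] 0.0 rows 1
[-0.0518, 0.352, 0.0738] 0.0 rows 1
```

View pics/d1.png

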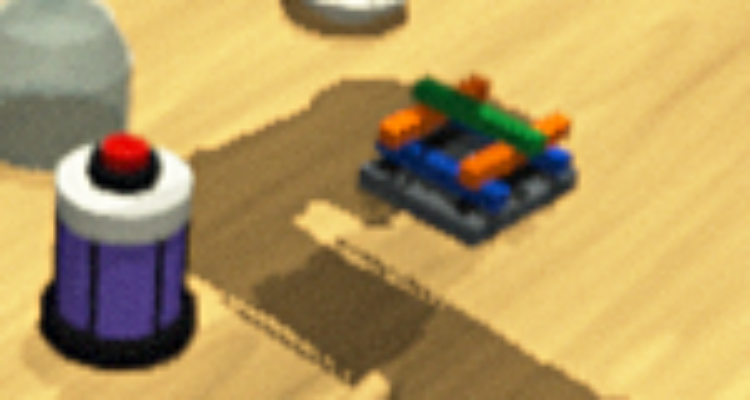

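The tower is complete: the green bar lies across both oranges, at crop (480,115). The lantern stands undisturbed with its button at crop (128,150), so I'm going over the button.

Request:
play_rows:
  moves:
    - [-1,[-0.052,0.352,-0.001],0]
    - [-1,[-0.052,0.352,-0.001],0]
    - [-1,[-0.052,0.352,-0.001],0]
    - [-1,[-0.052,0.352,-0.001],0]
    - [-1,[-0.052,0.352,-0.001],0]
    - [-1,[-0.052,0.352,-0.001],0]
    - [-1,[-0.052,0.352,-0.001],0]
    - [-1,[-0.052,0.352,0.04],0]
    - [-1,[-0.052,0.352,0.074],0]
    - [-1,[-0.052,0.352,0.074],0]
    - [-1,[-0.052,0.352,0.074],0]
    - [-1,[-0.052,0.352,0.074],0]

```text
time: 44.38
tool_pos: [0.6102, -0.0058, 0.142]
tcp_rot: [0.057, 0.998, 0.0, 0.001]
ft_force: [-0.1, 0.0, 0.7]
grip_width: 0.002
gripper_force: 0.0
```

Run:
```python
from h import *
plan((.6087,-.0058,.128,83.5),(.6087,-.0058,.124,83.5))
im2,d=capture("side"); save("e1",cv2.resize(im2[130:230,270:390],None,fx=5,fy=5))
```

```text
now [ 0.6102 -0.0058  0.142 ] yaw 83.49 tilt 0.13 t 44.375 q6 -2.0 w 0.002
[0.0019, -0.0003, 0.0175] -0.0 rows 1
[0.002, -0.0003, 0.0225] -0.0 rows 1
```

View pics/e1.png

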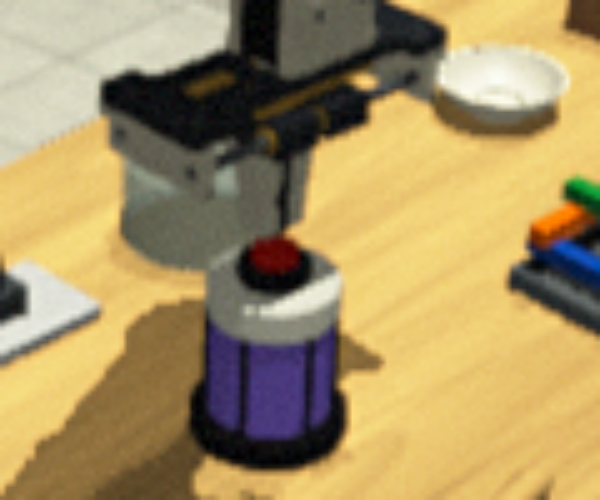

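Run:
```python
from h import *
c=camera_info("side")
for X in ((.6102,-.0058,.142),(.6087,-.0058,.128)):
    p=np.array(c["R"])@X+c["t"];u=p[0]/p[2]*c["fx"]+c["cx"];v=p[1]/p[2]*c["fy"]+c["cy"];print(u,v,"crop",(u-270)*5,(v-130)*5)
```

```text
323.36320843761763 174.5787598960483 crop 266.81604218808815 222.89379948024148
323.5900554747295 178.97318451122592 crop 267.9502773736476 244.86592255612962
```

The projected tip, crop (267,223), lies just above the button at (268,245), so it is lined up. I'll press in small steps.

Request:
play_rows:
  moves:
    - [-1,[0.002,0,0.01],0]
    - [-1,[0.002,0,0.015],0]
    - [-1,[0.002,0,0.018],0]
    - [-1,[0.002,0,0.02],0]
    - [-1,[0.002,0,0.0215],0]
    - [-1,[0.002,0,0.0225],0]
    - [-1,[0.002,0,0.0225],0]

```text
time: 45.3
tool_pos: [0.6078, -0.0054, 0.1233]
tcp_rot: [0.057, 0.998, -0.0, 0.0]
ft_force: [-5.8, 2.3, 8.4]
grip_width: 0.007
gripper_force: 4.4
```

Request:
play_rows:
  moves:
    - [-1,[0,0,0.001],0]
    - [-1,[0,0,0.002],0]
    - [-1,[0,0,0.003],0]
    - [-1,[0,0,0.003],0]

```text
time: 45.8
tool_pos: [0.6082, -0.0055, 0.1231]
tcp_rot: [0.056, 0.998, -0.0, 0.001]
ft_force: [-10.6, 2.6, 23.4]
grip_width: 0.008
gripper_force: 11.6
```

The force rose to 23 N with almost no further travel, so the button is at its stop. I'm releasing it and backing off.

Request:
play_rows:
  moves:
    - [-1,[0,0,0],0]
    - [-1,[0,0,-0.005],0]
    - [-1,[0,0,-0.02],0]
    - [-1,[0,0,-0.07],0]
    - [-1,[0,0,-0.12],0]
    - [-1,[-0.05,0.1,-0.12],0]
    - [-1,[-0.05,0.2,-0.12],0]
    - [-1,[-0.05,0.2,-0.12],0]
    - [-1,[-0.05,0.2,-0.12],0]
    - [-1,[-0.05,0.2,-0.12],0]
    - [-1,[-0.05,0.2,-0.12],0]

```text
time: 47.18
tool_pos: [0.6657, 0.148, 0.2164]
tcp_rot: [0.057, 0.998, 0.0, 0.0]
ft_force: [-0.5, 0.0, 0.1]
grip_width: 0.005
gripper_force: 0.0
```

Run:
```python
from h import *
im,d=capture("top")
r=blobs(im,"red","top",.128,(330,160,410,235));W=world("top",d);print(r)
if r: u,v=map(int,r[0][-1]);print(np.median(W[v-2:v+3,u-2:u+3,2]))
for c in("blue","orange","green"):print(c,blobs(im,c,"top",.05,(420,190,480,245)))
im2,d=capture("side"); save("f1",cv2.resize(im2[150:230,300:450],None,fx=5,fy=5)); print(sense()["joint_vel"].round(3))
```

```text
[([0.6085, -0.0055], [608.6, -5.2], [26.0, 26.0], 5.0, 70, [367.0, 193.0])]
0.12910639453988498
blue [([0.5396, -0.2414], [539.4, -241.4], [15.0, 44.0], 82.8, 64, [438.0, 217.0]), ([0.533, -0.3056], [533.4, -305.6], [15.0, 43.0], 82.5, 62, [457.0, 220.0])]
orange [([0.5716, -0.2546], [572.6, -253.1], [40.0, 11.0], -7.6, 40, [442.0, 208.0]), ([0.565, -0.3115], [565.1, -312.7], [37.0, 10.0], -5.8, 39, [459.0, 210.0]), ([0.5063, -0.2479], [507.0, -246.6], [40.0, 11.0], -6.1, 41, [440.0, 228.0]), ([0.4999, -0.3045], [499.9, -305.0], [40.0, 10.0], -5.8, 40, [457.0, 230.0])]
green [([0.5342, -0.2785], [533.6, -278.1], [16.0, 96.0], 82.7, 138, [449.0, 219.0])]
[-0.001  0.003  0.001  0.    -0.001 -0.001]
```

View pics/f1.png

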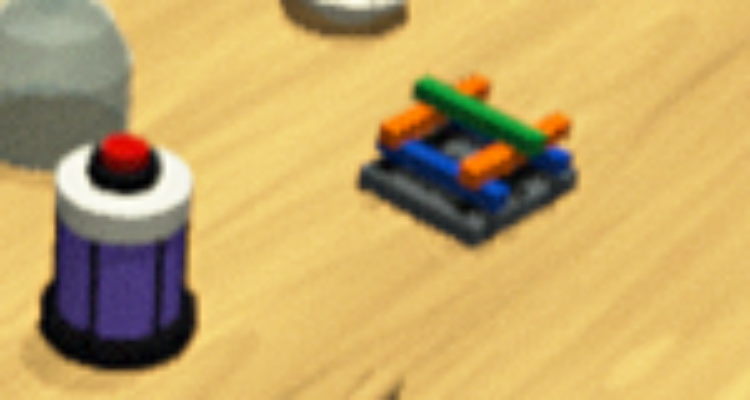

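Everything stands. To be sure of the full 6 mm stroke, I'll press once more and watch for the onset of contact.

Request:
play_rows:
  moves:
    - [-1,[0.05,-0.2,0],0]
    - [-1,[0.05,-0.2,0],0]
    - [-1,[0.05,-0.2,0],0]
    - [-1,[0.05,-0.2,0],0]
    - [-1,[0.05,-0.2,0],0]
    - [-1,[0.05,-0.2,0.09],0]
    - [-1,[0.05,-0.2,0.105],0]
    - [-1,[0.05,-0.2,0.105],0]
    - [-1,[0.05,-0.2,0.105],0]
    - [-1,[0.05,-0.2,0.105],0]

```text
time: 48.52
tool_pos: [0.6088, -0.0049, 0.1336]
tcp_rot: [0.056, 0.998, 0.0, 0.001]
ft_force: [0.3, -0.4, 0.0]
grip_width: 0.004
gripper_force: 0.0
```

Request:
play_rows:
  moves:
    - [-1,[0,0,0.002],0]
    - [-1,[0,0,0.004],0]
    - [-1,[0,0,0.004],0]
    - [-1,[0,0,0.004],0]

```text
time: 49.02
tool_pos: [0.608, -0.0054, 0.1292]
tcp_rot: [0.057, 0.998, 0.0, 0.0]
ft_force: [1.8, 0.7, 1.4]
grip_width: 0.006
gripper_force: 0.7
```

Request:
play_rows:
  moves:
    - [-1,[0,0,0.002],0]
    - [-1,[0,0,0.003],0]
    - [-1,[0,0,0.003],0]
    - [-1,[0,0,0.003],0]

```text
time: 49.52
tool_pos: [0.608, -0.0054, 0.1267]
tcp_rot: [0.057, 0.998, 0.0, 0.0]
ft_force: [-0.3, 1.3, 1.9]
grip_width: 0.006
gripper_force: 1.4
```

Contact begins at about 0.129 m and the stop is at 0.123 m, which is the full 6 mm. I'll finish this press and retreat.

Request:
play_rows:
  moves:
    - [-1,[0,0,0.002],0]
    - [-1,[0,0,0.004],0]
    - [-1,[0,0,0.0055],0]
    - [-1,[0,0,0.006],0]
    - [-1,[0,0,0.006],0]
    - [-1,[0,0,0.006],0]

```text
time: 50.28
tool_pos: [0.6081, -0.0054, 0.1232]
tcp_rot: [0.056, 0.998, -0.0, 0.001]
ft_force: [-4.8, 2.2, 14.6]
grip_width: 0.006
gripper_force: 6.7
```

Request:
play_rows:
  moves:
    - [-1,[0,0,-0.005],0]
    - [-1,[0,0,-0.02],0]
    - [-1,[0,0,-0.07],0]
    - [-1,[0,0,-0.12],0]
    - [-1,[-0.05,0.1,-0.12],0]
    - [-1,[-0.05,0.2,-0.12],0]
    - [-1,[-0.05,0.2,-0.12],0]
    - [-1,[-0.05,0.2,-0.12],0]
    - [-1,[-0.05,0.2,-0.12],0]
    - [-1,[-0.05,0.2,-0.12],0]
    - [-1,[-0.05,0.2,-0.12],0]

```text
time: 51.65
tool_pos: [0.6656, 0.148, 0.2181]
tcp_rot: [0.057, 0.998, 0.0, 0.0]
ft_force: [-0.3, 0.0, 0.4]
grip_width: -0.0
gripper_force: 0.0
```

Run:
```python
from h import *
im,d=capture("top")
print(blobs(im,"red","top",.128,(330,160,410,235)))
for c in("blue","green"):print(c,blobs(im,c,"top",.05,(420,190,480,245)))
W=world("top",d);print(np.median(W[191:196,365:370,2]))
print(job_done())
```

```text
[([0.6087, -0.0056], [608.6, -6.8], [25.0, 28.0], 22.1, 71, [367.0, 193.0])]
blue [([0.5397, -0.2414], [539.5, -241.0], [15.0, 44.0], 83.0, 64, [438.0, 217.0]), ([0.5327, -0.3057], [533.4, -305.7], [15.0, 43.0], 83.3, 63, [457.0, 220.0])]
green [([0.5342, -0.2785], [533.6, -278.1], [16.0, 96.0], 82.7, 138, [449.0, 219.0])]
0.12897283374115767
the job is handed in; nothing more can be done
None
```

The tower is built (two blue, two orange and the one green bar present), the lantern button was pressed to its stop and released twice (the second press to confirm full travel), and the job is handed in; no verdict was returned.

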